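# Turn a primed painting panel face up against the panel rest

### The job

Turn the large painting panel, which lies on its white primed face, over so that the white face is up, without gripping or lifting it: with the fingertips push on the short edge farther from the rest, sliding the panel along the table so that it runs into the slope of the grey steel rest, rides up it and stands leaning on it, and then push its top edge from behind so that it tips back over and lands flat on the table in front of the rest. Leave everything else on the table where it is.

Things in the scene. Friction and masses are not known exactly. Their poses are not given: they have to be found in the camera images.
- panel: The large painting panel, 140 x 100 x 12 mm, 70 to 130 g: 4 mm board, its face primed white; on its back pale wooden frame strips (14 mm wide, 8 mm high) and a cross bar. Origin in the middle of its volume; x along its length, y along its width, z out of its wooden back. It starts flat, white face down, z up, a short edge towards the rest's foot; done, z points down. Friction on the table about 0.8
- rest: The panel rest, fixed: smooth grey enamelled steel (friction about 0.2) folded like a tent, 160 mm wide. Front slope 45 degrees for the lowest 25 mm, then 62 degrees to a ridge 80 mm up and 54 mm behind the foot; the back runs down to the table 124 mm behind. Origin: middle of the foot line, at table level; x level, from foot to ridge (the way to push), y along the foot, z up
- rest_ridge (a point): Middle of the ridge, 80 mm above the table. A panel pushed fully up, lower edge at the foot, stays leaning on the ridge at about 55 degrees when left; its top edge is then about 118 mm above the table and 75 mm behind the foot, some 43 mm of it standing free above the ridge. Pushed there from behind it turns about its lower edge and past upright falls by itself to the -x side of the rest, white face up
- panel_edge_a (a point): Middle of the panel's short edge at its +x end (half thickness), which faces the rest at the start
- panel_edge_b (a point): Middle of the panel's short edge at its -x end, the one to push, away from the rest at the start
- panel_edge_c (a point): Middle of the panel's long edge on its +y side
- panel_edge_d (a point): Middle of the panel's long edge on its -y side
- paint_jar: Bystander, loose: closed paint jar, 68 mm across, 85 mm tall. Origin in the middle of its underside
- paint_tin: Bystander, loose: paint tin, 56 mm across, 70 mm tall. Origin in the middle of its underside
- eraser: Bystander, loose: white eraser, 55 x 24 x 13 mm. Origin in the middle of its underside
- sponge_block: Bystander, loose: cork sanding block, 70 x 45 x 25 mm. Origin in the middle of its underside
- small_panel: Bystander, loose: small square primed panel, 70 x 70 x 9 mm, lying back up. Origin in the middle of its underside
- brush_jar: Bystander, loose: glass jar 76 mm across and 100 mm tall with brushes, in all about 220 mm tall. Origin in the middle of its underside
- mug: Bystander, loose: white mug, 80 mm across, 90 mm tall. Origin in the middle of its underside
Not all that is in view belongs to the job. What is shaped like the panel but black or blue is not meant.

How it is judged:
By the outcome, as a careful person would: the job done as asked, in the order asked, and still so for the second after the job is handed in, with the robot touching nothing.
It also fails if it takes over 72 s, if anything falls off the work surface, if the arm or the gripper's body presses on something with over 40 N, if the wrist force passes 120 N, or if a joint passes its speed limit or range.

### The arm

A 6-joint arm with a two-finger parallel gripper is mounted at the origin on the work surface. World frame = base frame: x ahead of the robot, y to its left, z up, the work surface at z = 0. Lengths are in mm, angles in degrees, forces in N, time in s.
With the tool pointing down it reaches from about 300 to 850 mm from the base axis. Payload 4.2 kg.
Tool frame: the origin (TCP) lies on the mounting face of the last link; the fingertips stand 191 mm ahead of it and the grasp point (between the pads) lies 172 mm ahead of it; z points along the fingers, y is the direction in which the jaws open and shut (so a half turn about z gives the same grasp; the last joint's range is limited). The gripper opens to 91 mm and grips with 3 to 60 N. Pads are 32 mm wide; open, the fingers measure 118 mm over their backs; the gripper's body (76 mm by 178 mm) begins 60 mm behind the grasp point.
Start: joints at [74.828, 18.312, 89.639, -0, 72.044, -1.146], TCP at [139.355, 557.856, 404.776] pointing down, gripper open.
Joint ranges: [-177.97, 177.97], [-48.28, 115.42], [12.27, 149.76], [-77.06, 257.06], [2.81, 150.46], [-146.56, 146.56]. Speed limits (degrees/s): [147.25, 147.25, 180, 180, 180, 180].

### API

Orientations are given as [roll, pitch, yaw] about the fixed x, y, z axes, in that order (R = Rz(yaw) Ry(pitch) Rx(roll)).
In Python, from workcell import env gives the robot as it stands.
- The arm moves only by the shell command python3 -m handwheel 'ROWS' [FORCE]. ROWS is JSON, a list of rows, each an object with "gripper": the opening in per cent of the stroke, from 0 (shut) to 100 (fully open); "travel": the shift along the tool's x, y, z in m, a list of three; "twist": the turn about the tool's z in rad. In form: [{"gripper": gripper, "travel": [x, y, z], "twist": twist}, ...]. A call has 1 to 5 rows; each row shifts and turns the commanded pose from where the row before left it, along the tool's axes as they then stand; what a row does not reach is not made up. A row lasts 1/12 s, in which the tool goes at most 41.7 mm and 7.16 degrees, less where a joint would pass 70% of its speed; a pose out of reach is approached as far as the arm can. A call with a gripper value outside its range is refused whole. The fingers move at their own pace and stop on an object; FORCE is the grip in N (left out, the last holds). Time passes only in rows, so rows that do not move let the fingers close. It gives the time, the measured TCP pose, the force and the opening at its end, in the units of the state.
- env.state(): the state, without advancing time (a new reading comes with each control period).
- env.grab_frame(name): name is "scene" or "side" or "wrist"; returns a dict with "frame" (480x640x3 uint8, red, green, blue), "intrinsics" (3x3 intrinsics, pixels), "extrinsics" (4x4, takes a point from camera to world coordinates). Camera axes: x right, y down, z forward; pixel columns grow to the right and rows downward; lengths in mm; the calibration is good to about 2 mm. A picture is of the moment at which its call begins. There is no depth.
- env.job_done(): hands the job in, once; it reports no verdict.
Trained networks look in the newest picture that a camera, given by its name, has taken for a name from the list of things; names that differ only in an ending like _2 or _b are one class to them, and where a whole thing is asked for, a point or a joint stands for the part that bears it (a point fixed in the world has none). Each returns a list of dicts, best first, with "confidence" (0 to 1); they miss things now and then, are a little off and sometimes report something else, mostly with a low value. They report only what shows in the picture. A call takes as long as a camera call. They do not tell look-alikes from the thing itself.
- env.trace(camera, thing): "pixels" (480x640 bool, what is visible of it) and "uv" ([column, row] in pixels, amid what is visible of it).
- env.pinpoint(camera, thing): "uv" ([column, row] in pixels: a listed point, or the origin of a listed thing).
The state is a dict: "time_s": time; "qpos": joint angles; "qvel": joint speeds; "effort": joint torques, N m; "ee_pos": TCP position; "ee_rot": TCP orientation; "force": force on the tool from outside, world axes, zero at the start; "torque": the same for the moment, N m; "gripper_width": finger opening in mm.
Only numpy, scipy, OpenCV 4.12 (cv2) and the standard library are available. Lean on these libraries where they do the work, as an engineer would, in place of code of your own. Each camera call takes 0.05 s, during which the arm holds its last target. There are 200 camera calls.

## Working session

There is one attempt and no reset: what is moved stays moved. The work goes in short steps, Python scripts to look and compute and a shell command to move; the robot and the scene stay as the last step left them, time stands still between calls to the robot, and variables do not carry over. Pictures are saved under pics/ and viewed, about 8 in all and at most 12, crops included, and the job is handed in when it is done.

```bash
mkdir -p pics; ls
cat > h.py <<'E'
import numpy as np, cv2
from workcell import env
def ray(f,uv):
    K=np.array(f["intrinsics"]);T=np.array(f["extrinsics"])
    d=T[:3,:3]@np.linalg.solve(K,[uv[0],uv[1],1.]);return T[:3,3],d
def onz(f,uv,z):
    o,d=ray(f,uv);return o+d*(z-o[2])/d[2]
def proj(f,p):
    K=np.array(f["intrinsics"]);T=np.linalg.inv(np.array(f["extrinsics"]))
    c=T[:3,:3]@np.array(p)+T[:3,3];q=K@c;return q[:2]/q[2]
def save(f,n): cv2.imwrite("pics/"+n,np.ascontiguousarray(f["frame"][:,:,::-1]))
Z=dict(panel=6,rest=0,rest_ridge=80,panel_edge_a=6,panel_edge_b=6,panel_edge_c=6,panel_edge_d=6,paint_jar=0,paint_tin=0,eraser=0,sponge_block=0,small_panel=0,brush_jar=0,mug=0)
E
python3 - <<'E'
from h import *
print(env.state())
for c in ["scene","side"]:
    f=env.grab_frame(c);save(f,c+"0.png");print(c,np.array(f["extrinsics"])[:3,3].round())
    for t,z in Z.items():
        for r in env.pinpoint(c,t)[:2]: print(t,np.round(r["uv"]),round(r["confidence"],2),onz(f,r["uv"],z).round()[:2])
im=np.hstack([cv2.imread("pics/scene0.png"),cv2.imread("pics/side0.png")])
E
```

```text
pics
{'time_s': 0.0, 'qpos': array([ 7.48272036e+01,  1.83510955e+01,  8.97067805e+01, -1.84875718e-03,
        7.20443741e+01, -1.14538520e+00]), 'qvel': array([-0.01489008,  0.02415226,  0.03172734,  0.05596122,  0.03515034,
        0.04076021]), 'effort': array([ 1.96137495e-03, -4.12451613e+01, -2.31972134e+01,  7.28893513e-02,
        4.58850770e-02, -1.23212476e-04]), 'ee_pos': array([139.3250923 , 557.68675741, 403.92291965]), 'ee_rot': array([-1.79897735e+02, -2.86574652e-04,  1.65973160e+02]), 'force': array([ 0.15233363, -0.94898185, -0.00979921]), 'torque': array([ 0.01485401, -0.00870743, -0.03243828]), 'gripper_width': 91.34132149315317}
scene [1067.  188.  731.]
panel [256. 168.] 0.81 [ 351. -125.]
panel [293. 241.] 0.64 [529.   4.]
rest [359. 273.] 0.61 [571. 140.]
rest_ridge [393. 260.] 0.59 [590. 196.]
panel_edge_a [243. 194.] 0.96 [ 431. -129.]
panel_edge_a [278. 171.] 0.95 [352. -74.]
panel_edge_b [243. 194.] 0.96 [ 431. -129.]
panel_edge_b [278. 171.] 0.95 [352. -74.]
panel_edge_c [243. 194.] 0.96 [ 431. -129.]
panel_edge_c [278. 171.] 0.95 [352. -74.]
panel_edge_
[... 590 characters left out ...]
264.]
rest [309. 309.] 0.71 [574. 143.]
rest_ridge [292. 296.] 0.67 [580. 198.]
panel_edge_a [413. 196.] 0.93 [ 467. -301.]
panel_edge_a [384. 189.] 0.89 [ 542. -317.]
panel_edge_b [413. 196.] 0.93 [ 467. -301.]
panel_edge_b [384. 189.] 0.89 [ 542. -317.]
panel_edge_c [413. 196.] 0.93 [ 467. -301.]
panel_edge_c [384. 189.] 0.89 [ 542. -317.]
panel_edge_d [413. 196.] 0.93 [ 467. -301.]
panel_edge_d [384. 189.] 0.89 [ 542. -317.]
paint_jar [346. 264.] 0.56 [546.  -6.]
paint_tin [281. 250.] 0.7 [694.  -8.]
eraser [391. 319.] 0.77 [424. 120.]
sponge_block [413. 299.] 0.68 [396.  54.]
small_panel [313. 224.] 0.9 [ 662. -123.]
brush_jar [176. 380.] 0.85 [719. 362.]
mug [256. 433.] 0.84 [556. 407.]
```

View pics/scene0.png

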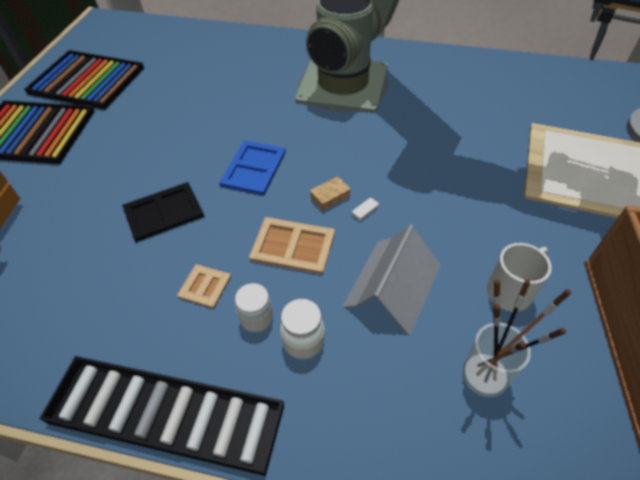

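View pics/side0.png

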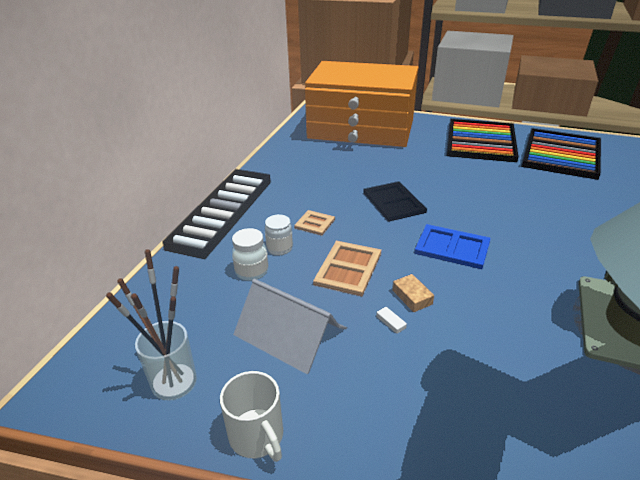

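The scene view shows the panel at about (293,245), the rest at (395,280) to its right with the foot facing the panel, the eraser at (365,209), the cork block at (330,193), and the jar and tin at (302,328) and (254,307). Next I fit the panel and rest poses to the masks.

```bash
cat >> h.py <<'E'
from scipy.optimize import minimize
def rest_pts():
    a=[(0,0),(25,25),(54,80),(124,0)]
    return np.array([(x,y,z) for x,z in a for y in(-80,80)],float)
def box(l,w,h): return np.array([(x,y,z) for x in(-l/2,l/2) for y in(-w/2,w/2) for z in(0,h)],float)
def sil(f,P,q):
    c,s=np.cos(q[2]),np.sin(q[2]);R=np.array([[c,-s,0],[s,c,0],[0,0,1]])
    W=P@R.T+[q[0],q[1],0];uv=np.array([proj(f,p) for p in W])
    m=np.zeros((480*2,640*2),np.uint8);cv2.fillConvexPoly(m,cv2.convexHull((uv*32).astype(np.int32)),1,shift=4);return m>0
def fit(obs,P,q0):
    obs=[(f,cv2.resize(m.astype(np.uint8),(1280,960))>0) for f,m in obs]
    def cost(q): 
        t=0
        for f,m in obs:
            s=sil(f,P,[q[0],q[1],q[2]/57.3]);t+=1-(s&m).sum()/(s|m).sum()
        return t
    best=None
    for d in(-8,8):
        r=minimize(cost,q0,method="Nelder-Mead",options=dict(initial_simplex=[q0,[q0[0]+12,q0[1],q0[2]+d],[q0[0],q0[1]+12,q0[2]],[q0[0]-5,q0[1]-5,q0[2]-d]],maxiter=150))
        if best is None or r.fun<best.fun: best=r
    return best.x.round(1),round(best.fun/len(obs),3)
E
python3 - <<'E'
from h import *
M={'panel':[], 'rest':[]}
for c in ["scene","side"]:
    f=env.grab_frame(c)
    for t in M:
        ref=proj(f,dict(panel=[533,4,6],rest=[575,195,40])[t])
        L=env.trace(c,t); r=min(L,key=lambda r:np.hypot(*(np.array(r["uv"])-ref)))
        print(c,t,[(np.round(a["uv"]),round(a["confidence"],2),a["pixels"].sum()) for a in L],ref.round())
        M[t].append((f,r["pixels"]))
qp,qr=[533,4,80.],[572,141,78.]
print("panel",fit(M['panel'],box(140,100,12),qp)," each",[fit([o],box(140,100,12),qp) for o in M['panel']])
print("rest",fit(M['rest'],rest_pts(),qr)," each",[fit([o],rest_pts(),qr) for o in M['rest']])
E
```

```text
scene panel [(array([294., 243.]), 0.95, np.int64(3386)), (array([160., 212.]), 0.89, np.int64(2909)), (array([253., 169.]), 0.72, np.int64(2407)), (array([303., 328.]), 0.58, np.int64(2052))] [292. 242.]
scene rest [(array([398., 277.]), 0.67, np.int64(5373))] [391. 267.]
side panel [(array([347., 265.]), 0.68, np.int64(2487)), (array([452., 246.]), 0.6, np.int64(2225)), (array([165., 346.]), 0.6, np.int64(4902)), (array([391., 201.]), 0.59, np.int64(1547))] [351. 266.]
side rest [(array([284., 324.]), 0.66, np.int64(5367))] [297. 312.]
panel (array([538.1,   7.6,  89.3]), np.float64(0.029))  each [(array([537.6,   7.6,  89.3]), np.float64(0.029)), (array([538.4,   7.5,  89.2]), np.float64(0.023))]
rest (array([568.7, 143.9,  74.8]), np.float64(0.13))  each [(array([563.3, 145. ,  75.1]), np.float64(0.135)), (array([575. , 142.8,  75.3]), np.float64(0.107))]
```

Run:
```python
from h import *
out=[]
for c,col in(("scene",(300,200)),("side",(210,210))):
    f=env.grab_frame(c);im=np.ascontiguousarray(f["frame"][:,:,::-1]);im=cv2.resize(im,None,fx=4,fy=4,interpolation=cv2.INTER_CUBIC)
    for q,color in(([568.7,143.9,74.8],(0,0,255)),):
        a=np.radians(q[2]);R=np.array([[np.cos(a),-np.sin(a),0],[np.sin(a),np.cos(a),0],[0,0,1]])
        W=rest_pts()@R.T+[q[0],q[1],0];uv=np.array([proj(f,p) for p in W])*4
        for i in range(0,8,2):
            cv2.line(im,*[tuple(map(int,uv[j])) for j in(i,i+1)],color,1)
            if i<6:
                for k in(0,1): cv2.line(im,*[tuple(map(int,uv[i+k+j])) for j in(0,2)],color,1)
    x,y=col;out.append(im[y*4:y*4+600,x*4:x*4+640][:, :640])
im=np.hstack(out);cv2.imwrite("pics/ov.png",cv2.resize(im,(800,375)))
```

```text
(no output)
```

View pics/ov.png

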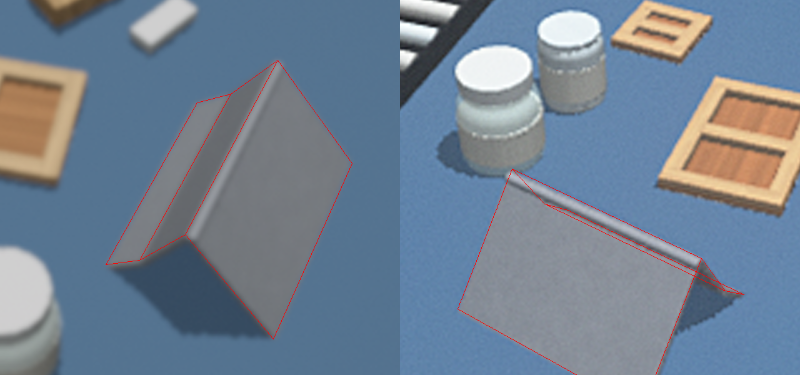

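The red model edges fall on the rest in both views: rest at (568.7, 143.9), yaw 74.8. The panel is at (538, 7.6), yaw 89.3, so it needs about -14.5°. Moving behind edge b now.

```bash
R='{"gripper":48,"travel":[0,0,0],"twist":0.1224}'
python3 -m handwheel '[{"gripper":48,"travel":[0,0,0],"twist":0.1224},{"gripper":48,"travel":[0,0,0],"twist":0.1224},{"gripper":48,"travel":[0,0,0],"twist":0.1224},{"gripper":48,"travel":[0,0,0],"twist":0.1224},{"gripper":48,"travel":[0,0,0],"twist":0.1224}]' 20
python3 -m handwheel '[{"gripper":48,"travel":[0,0,0],"twist":0.1224},{"gripper":48,"travel":[0,0,0],"twist":0.1224},{"gripper":48,"travel":[0,0,0],"twist":0.1224},{"gripper":48,"travel":[0,0,0],"twist":0.1224},{"gripper":48,"travel":[0,0,0],"twist":0.1224}]'
python3 -m handwheel '[{"gripper":48,"travel":[0,0,0],"twist":0.1224},{"gripper":48,"travel":[0,0,0],"twist":0.1224},{"gripper":48,"travel":[0,0,0],"twist":0.1224}]'
python3 -m handwheel '[{"gripper":48,"travel":[-0.028,0.028,0],"twist":0},{"gripper":48,"travel":[-0.028,0.028,0],"twist":0},{"gripper":48,"travel":[-0.028,0.028,0],"twist":0},{"gripper":48,"travel":[-0.028,0.028,0],"twist":0},{"gripper":48,"travel":[-0.028,0.028,0],"twist":0}]'
python3 -m handwheel '[{"gripper":48,"travel":[-0.028,0.028,0],"twist":0},{"gripper":48,"travel":[-0.028,0.028,0],"twist":0},{"gripper":48,"travel":[-0.028,0.028,0],"twist":0},{"gripper":48,"travel":[-0.028,0.028,0],"twist":0},{"gripper":48,"travel":[-0.028,0.028,0],"twist":0}]'
python3 -m handwheel '[{"gripper":48,"travel":[-0.028,0.028,0],"twist":0},{"gripper":48,"travel":[-0.028,0.028,0],"twist":0},{"gripper":48,"travel":[-0.028,0.028,0],"twist":0},{"gripper":48,"travel":[-0.028,0.028,0],"twist":0},{"gripper":48,"travel":[-0.028,0.028,0],"twist":0}]'
cat >> h.py <<'E'
RO=np.array([568.7,143.9,0]);_a=np.radians(74.8);RX=np.array([np.cos(_a),np.sin(_a),0]);RY=np.array([-np.sin(_a),np.cos(_a),0])
def tcp():
    s=env.state();d=s["ee_pos"]-RO
    print("t",round(s["time_s"],2),"rest frame x,y",(d@RX).round(1),(d@RY).round(1),"tip z",round(s["ee_pos"][2]-191,1),"rot",s["ee_rot"].round(1),"F",s["force"].round(1),"w",round(s["gripper_width"],1))
E
python3 -c "from h import *;tcp()"
```

```text
time_s: 2.32
ee_pos: [139.4, 557.9, 404.8]
ee_rot: [180.0, -0.0, 130.6]
force: [0.0, 0.1, 0.1]
gripper_width: 60.6
time_s: 2.73
ee_pos: [139.3, 557.8, 404.8]
ee_rot: [180.0, -0.0, 95.5]
force: [0.4, -0.8, 1.5]
gripper_width: 44.1
time_s: 2.98
ee_pos: [139.4, 557.9, 404.8]
ee_rot: [-180.0, -0.0, 74.5]
force: [0.2, 0.7, -1.0]
gripper_width: 44.1
time_s: 3.4
ee_pos: [238.2, 384.4, 404.8]
ee_rot: [180.0, -0.0, 74.9]
force: [1.4, 0.1, 1.6]
gripper_width: 43.9
time_s: 3.82
ee_pos: [336.5, 212.5, 405.1]
ee_rot: [180.0, -0.0, 74.8]
force: [0.8, 0.4, 0.4]
gripper_width: 43.6
time_s: 4.23
ee_pos: [435.0, 40.4, 405.1]
ee_rot: [180.0, -0.0, 74.8]
force: [0.6, 1.6, 1.1]
gripper_width: 44.0
t 4.23 rest frame x,y -134.9 101.9 tip z 214.1 rot [180.   -0.   74.8] F [0.6 1.6 1.1] w 44.0
```

```bash
python3 -m handwheel '[{"gripper":48,"travel":[-0.0235,0.0225,0],"twist":0},{"gripper":48,"travel":[-0.0235,0.0225,0],"twist":0},{"gripper":48,"travel":[-0.0235,0.0225,0],"twist":0},{"gripper":48,"travel":[-0.0235,0.0225,0],"twist":0},{"gripper":48,"travel":[-0.0235,0.0225,0],"twist":0}]'
python3 -m handwheel '[{"gripper":48,"travel":[0,0,0.036],"twist":0},{"gripper":48,"travel":[0,0,0.036],"twist":0},{"gripper":48,"travel":[0,0,0.036],"twist":0},{"gripper":48,"travel":[0,0,0.036],"twist":0},{"gripper":48,"travel":[0,0,0.036],"twist":0}]'
python3 -m handwheel '[{"gripper":48,"travel":[0,0,0.02],"twist":0},{"gripper":48,"travel":[0,0,0.01],"twist":0},{"gripper":48,"travel":[0,0,0],"twist":0}]'
python3 - <<'E'
from h import *
tcp();f=env.grab_frame("scene");save(f,"s2.png");im=cv2.imread("pics/s2.png")[120:360,150:470];cv2.imwrite("pics/s2c.png",cv2.resize(im,(800,600),interpolation=cv2.INTER_CUBIC))
E
```

```text
time_s: 4.65
ee_pos: [512.8, -102.1, 404.8]
ee_rot: [180.0, -0.0, 74.8]
force: [-0.3, 1.0, 0.3]
gripper_width: 43.8
time_s: 5.07
ee_pos: [512.3, -100.5, 223.5]
ee_rot: [179.9, -0.0, 74.8]
force: [0.2, 1.0, -0.7]
gripper_width: 43.7
time_s: 5.32
ee_pos: [512.1, -100.4, 193.3]
ee_rot: [-179.8, 0.0, 74.8]
force: [0.2, -0.3, -0.2]
gripper_width: 44.1
t 5.32 rest frame x,y -250.6 -9.5 tip z 2.3 rot [-179.8    0.    74.8] F [ 0.2 -0.3 -0.2] w 44.1
```

View pics/s2c.png

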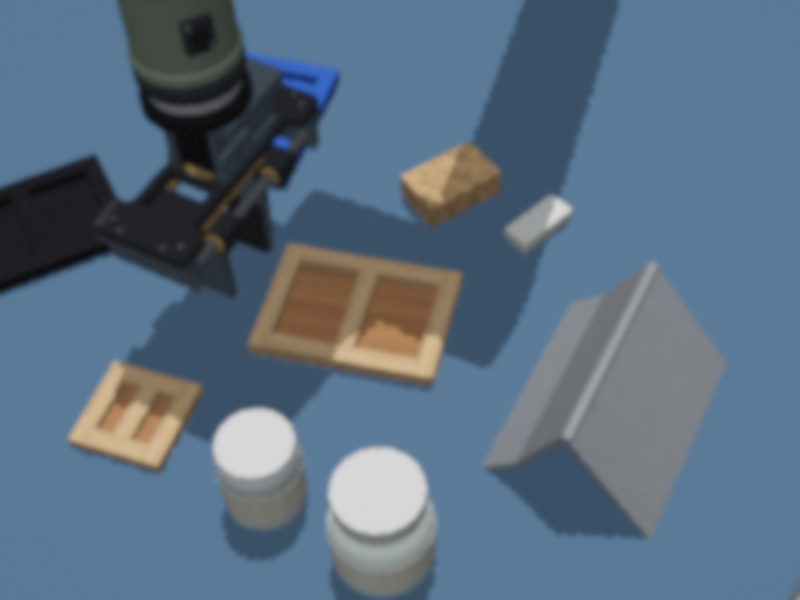

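```bash
python3 -m handwheel '[{"gripper":48,"travel":[0.008,0,-0.001],"twist":0},{"gripper":48,"travel":[0.006,0,0],"twist":0},{"gripper":48,"travel":[0.006,0,0],"twist":0},{"gripper":48,"travel":[0.006,0,0],"twist":0},{"gripper":48,"travel":[0.006,0,0],"twist":0}]'
python3 -m handwheel '[{"gripper":48,"travel":[0.006,0,0],"twist":0},{"gripper":48,"travel":[0.006,0,0],"twist":0},{"gripper":48,"travel":[0.006,0,0],"twist":0},{"gripper":48,"travel":[0.006,0,0],"twist":0},{"gripper":48,"travel":[0,0,0],"twist":0}]'
cat > look.py <<'E'
from h import *
tcp();M=[];q=[550,50,78.]
for c in["scene","side"]:
    f=env.grab_frame(c);ref=proj(f,[q[0],q[1],6]);L=env.trace(c,"panel")
    if not L: continue
    r=min(L,key=lambda r:np.hypot(*(np.array(r["uv"])-ref)));M.append((f,r["pixels"]))
for m in [M]+[[o] for o in M]:
    x,e=fit(m,box(140,100,12),q);d=np.array([x[0],x[1],0])-RO;print("panel",x,e,"rest frame",(d@RX).round(1),(d@RY).round(1),(x[2]-74.8).round(1))
E
python3 look.py
```

```text
time_s: 5.78
ee_pos: [521.1, -68.7, 196.5]
ee_rot: [179.9, -0.0, 74.8]
force: [-0.0, -0.8, 0.2]
gripper_width: 43.5
time_s: 6.2
ee_pos: [527.4, -45.3, 195.7]
ee_rot: [180.0, -0.0, 74.9]
force: [-0.2, 0.1, 0.3]
gripper_width: 43.9
t 6.2 rest frame x,y -193.5 -9.7 tip z 4.7 rot [180.   -0.   74.9] F [-0.2  0.1  0.3] w 43.9
panel [558.3  41.9  80.3] 0.035 rest frame -101.2 -16.7 5.5
panel [557.5  41.5  79.9] 0.019 rest frame -101.8 -16.0 5.1
panel [559.9  43.2  80.4] 0.034 rest frame -99.5 -17.9 5.6
```

```bash
python3 -m handwheel '[{"gripper":48,"travel":[0.006,0,0.001],"twist":0},{"gripper":48,"travel":[0.006,0,0],"twist":0},{"gripper":48,"travel":[0.006,0,0],"twist":0},{"gripper":48,"travel":[0,0,0],"twist":0}]'
python3 look.py
```

```text
time_s: 6.73
ee_pos: [532.1, -28.0, 194.7]
ee_rot: [180.0, -0.0, 74.8]
force: [-0.0, 0.7, 1.0]
gripper_width: 43.9
t 6.73 rest frame x,y -175.5 -9.8 tip z 3.7 rot [180.   -0.   74.8] F [-0.   0.7  1. ] w 43.9
panel [567.   54.3  75. ] 0.027 rest frame -86.9 -21.9 0.2
panel [566.6  54.1  74.7] 0.027 rest frame -87.2 -21.5 -0.1
panel [567.2  54.5  75.1] 0.025 rest frame -86.7 -22.0 0.3
```

```bash
python3 -m handwheel '[{"gripper":48,"travel":[-0.006,0,0],"twist":0},{"gripper":48,"travel":[0,0.012,0],"twist":0},{"gripper":48,"travel":[0.006,0,0],"twist":0},{"gripper":48,"travel":[0.006,0,0],"twist":0},{"gripper":48,"travel":[0.006,0,0],"twist":0}]'
python3 -m handwheel '[{"gripper":48,"travel":[0.005,0,0],"twist":0},{"gripper":48,"travel":[0.005,0,0],"twist":0},{"gripper":48,"travel":[0.005,0,0],"twist":0},{"gripper":48,"travel":[0.005,0,0],"twist":0},{"gripper":48,"travel":[0.005,0,0],"twist":0}]'
python3 -m handwheel '[{"gripper":48,"travel":[0.005,0,0],"twist":0},{"gripper":48,"travel":[0.005,0,0],"twist":0},{"gripper":48,"travel":[0.005,0,0],"twist":0},{"gripper":48,"travel":[0.005,0,0],"twist":0},{"gripper":48,"travel":[0.005,0,0],"twist":0}]'
python3 - <<'E'
from h import *
tcp()
ims=[]
for n,(x,y) in(("scene",(240,150)),("side",(210,150))):
    f=env.grab_frame(n);ims.append(cv2.resize(f["frame"][y:y+210,x:x+240,::-1],(400,350),interpolation=cv2.INTER_CUBIC))
cv2.imwrite("pics/r1.png",np.hstack(ims))
E
```

```text
time_s: 7.35
ee_pos: [546.3, -20.2, 194.7]
ee_rot: [-180.0, 0.0, 74.8]
force: [-0.9, -0.6, -0.5]
gripper_width: 43.7
time_s: 7.77
ee_pos: [553.0, 4.2, 194.7]
ee_rot: [-180.0, -0.0, 74.8]
force: [0.9, -0.6, -0.1]
gripper_width: 43.7
time_s: 8.18
ee_pos: [559.7, 28.2, 194.7]
ee_rot: [-180.0, -0.0, 74.8]
force: [-0.2, -1.1, -0.4]
gripper_width: 43.7
t 8.18 rest frame x,y -114.0 -21.6 tip z 3.7 rot [-180.    -0.    74.8] F [-0.2 -1.1 -0.4] w 43.7
```

View pics/r1.png

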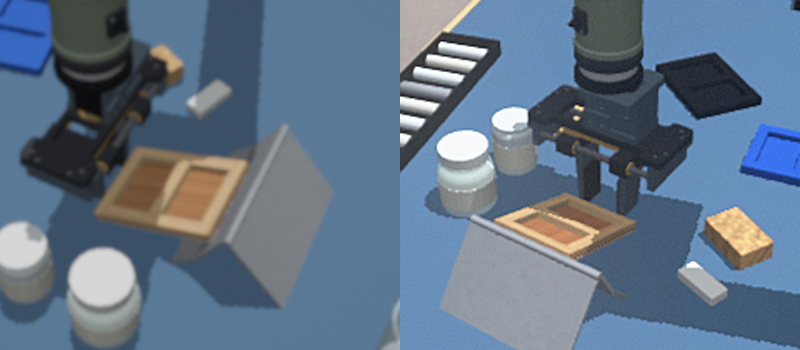

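It is riding up square to the rest, front edge near the ridge. I continue.

```bash
python3 -m handwheel '[{"gripper":48,"travel":[0.005,0,0],"twist":0},{"gripper":48,"travel":[0.005,0,0],"twist":0},{"gripper":48,"travel":[0.005,0,0],"twist":0},{"gripper":48,"travel":[0.005,0,0],"twist":0},{"gripper":48,"travel":[0.005,0,0],"twist":0}]'
python3 -m handwheel '[{"gripper":48,"travel":[0.005,0,0],"twist":0},{"gripper":48,"travel":[0.005,0,0],"twist":0},{"gripper":48,"travel":[0.005,0,0],"twist":0},{"gripper":48,"travel":[0.005,0,0],"twist":0},{"gripper":48,"travel":[0.005,0,0],"twist":0}]'
python3 -m handwheel '[{"gripper":48,"travel":[0.005,0,0],"twist":0},{"gripper":48,"travel":[0.005,0,0],"twist":0},{"gripper":48,"travel":[0.005,0,0],"twist":0},{"gripper":48,"travel":[0.005,0,0],"twist":0},{"gripper":48,"travel":[0,0,0],"twist":0}]'
python3 - <<'E'
from h import *
tcp()
ims=[]
for n,(x,y) in(("scene",(270,130)),("side",(190,150))):
    f=env.grab_frame(n);ims.append(cv2.resize(f["frame"][y:y+210,x:x+240,::-1],(400,350),interpolation=cv2.INTER_CUBIC))
cv2.imwrite("pics/r2.png",np.hstack(ims))
E
```

```text
time_s: 8.7
ee_pos: [566.3, 52.3, 194.7]
ee_rot: [180.0, -0.0, 74.8]
force: [-0.6, 0.6, 0.0]
gripper_width: 44.0
time_s: 9.12
ee_pos: [572.8, 76.5, 194.8]
ee_rot: [-180.0, -0.0, 74.8]
force: [-0.2, -0.3, -0.3]
gripper_width: 43.8
time_s: 9.53
ee_pos: [578.3, 96.1, 194.8]
ee_rot: [180.0, -0.0, 74.8]
force: [0.1, 0.5, -0.3]
gripper_width: 44.1
t 9.53 rest frame x,y -43.6 -21.7 tip z 3.8 rot [180.   -0.   74.8] F [ 0.1  0.5 -0.3] w 44.1
```

View pics/r2.png

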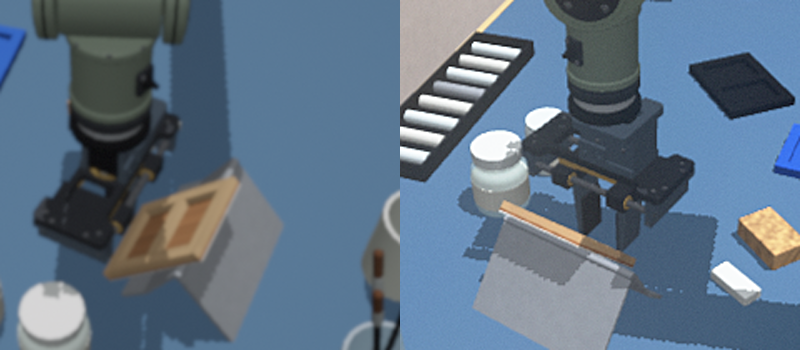

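```bash
python3 -m handwheel '[{"gripper":48,"travel":[0.004,0,0],"twist":0},{"gripper":48,"travel":[0.004,0,0],"twist":0},{"gripper":48,"travel":[0.003,0,0],"twist":0},{"gripper":48,"travel":[0.003,0,0],"twist":0},{"gripper":48,"travel":[0,0,0],"twist":0}]'
python3 -m handwheel '[{"gripper":48,"travel":[-0.01,0,0],"twist":0},{"gripper":48,"travel":[-0.025,0,0],"twist":0},{"gripper":48,"travel":[-0.03,0,0],"twist":0},{"gripper":48,"travel":[0,0,0],"twist":0}]'
python3 -m handwheel '[{"gripper":48,"travel":[0,0,-0.04],"twist":0},{"gripper":48,"travel":[0,0,-0.04],"twist":0},{"gripper":48,"travel":[0,0,-0.04],"twist":0},{"gripper":48,"travel":[0,0,-0.04],"twist":0},{"gripper":48,"travel":[0,0,-0.03],"twist":0}]'
python3 - <<'E'
from h import *
tcp()
ims=[]
F={}
for n,(x,y) in(("scene",(300,130)),("side",(90,190))):
    f=F[n]=env.grab_frame(n);ims.append(cv2.resize(f["frame"][y:y+263,x:x+300,::-1],(400,350),interpolation=cv2.INTER_CUBIC))
    for t in("panel_edge_a","panel_edge_b"): print(n,t,[(np.round(r["uv"],1),round(r["confidence"],2)) for r in env.pinpoint(n,t)])
    for nm,p in(("top",RO+75*RX-22*RY+[0,0,118]),("brushjar",[720,363,220])): print(nm,proj(f,p).round())
cv2.imwrite("pics/r3.png",np.hstack(ims))
E
```

```text
time_s: 10.05
ee_pos: [581.8, 109.3, 194.8]
ee_rot: [180.0, -0.0, 74.8]
force: [-0.3, 0.2, -1.3]
gripper_width: 43.6
time_s: 10.38
ee_pos: [562.8, 42.3, 194.5]
ee_rot: [-179.9, 0.1, 74.7]
force: [-1.1, -0.4, -1.2]
gripper_width: 43.9
time_s: 10.8
ee_pos: [564.4, 45.6, 388.5]
ee_rot: [179.8, -0.1, 74.8]
force: [0.3, -0.5, -0.3]
gripper_width: 43.9
t 10.8 rest frame x,y -96.0 -21.6 tip z 197.5 rot [ 1.798e+02 -1.000e-01  7.480e+01] F [ 0.3 -0.5 -0.3] w 43.9
scene panel_edge_a [(array([399.3, 255.6]), 0.98), (array([277.5, 168.8]), 0.98), (array([158. , 194.9]), 0.97), (array([197. , 196.9]), 0.94), (array([229.7, 166.1]), 0.9), (array([361.3, 289.7]), 0.88), (array([128.6, 223.7]), 0.88), (array([241.9, 187.2]), 0.78), (array([350.8, 277.9]), 0.73), (array([388.1, 245.6]), 0.68), (array([173.3, 225.3]), 0.68)]
scene panel_edge_b [(array([399.3, 255.6]), 0.98), (array([277.5, 168.8]), 0.98), (array([158. , 194.9]), 0.97), (array([197. , 196.9]), 0.94), (array([229.7, 166.1]), 0.9), (array([361.3, 289.7]), 0.88), (array([128.6, 223.7]), 0.88), (array([241.9, 187.2]), 0.78), (array([350.8, 277.9]), 0.73), (array([388.1, 245.6]), 0.68), (array([173.3, 225.3]), 0.68)]
top [403. 258.]
brushjar [529. 302.]
side panel_edge_a [(array([458.2, 232.4]), 0.92), (array([406.8, 215. ]), 0.91), (array([484.4, 251.1]), 0.79), (array([418.8, 237.8]), 0.76), (array([383.5, 187.1]), 0.75), (array([444.3, 259.2]), 0.7), (array([316.3, 299.8]), 0.69), (array([414.1, 196. ]), 0.66), (array([270. , 278.1]), 0.64), (array([373.7, 202.7]), 0.6)]
side panel_edge_b [(array([458.2, 232.4]), 0.92), (array([406.8, 215. ]), 0.91), (array([484.4, 251.1]), 0.79), (array([418.8, 237.8]), 0.76), (array([383.5, 187.1]), 0.75), (array([444.3, 259.2]), 0.7), (array([316.3, 299.8]), 0.69), (array([414.1, 196. ]), 0.66), (array([270. , 278.1]), 0.64), (array([373.7, 202.7]), 0.6)]
top [271. 280.]
brushjar [144. 276.]
```

View pics/r3.png

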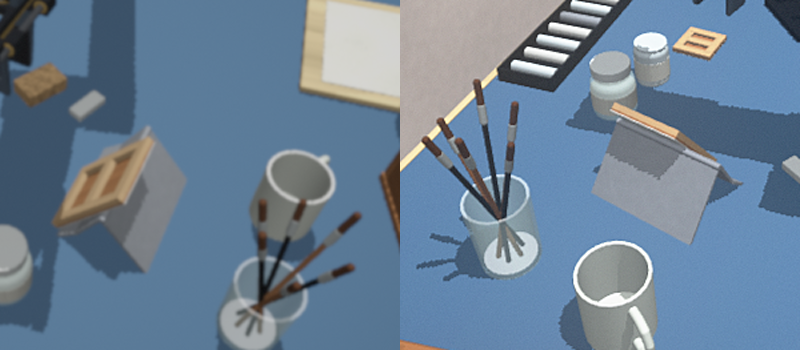

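The panel leans squarely on the rest; the top edge mid is where predicted, about (399,256) in scene and (270,278) in side. I go over it and check brush clearance before descending.

```bash
python3 -m handwheel '[{"gripper":48,"travel":[0.035,0,0],"twist":0},{"gripper":48,"travel":[0.035,0,0],"twist":0},{"gripper":48,"travel":[0.035,0,0],"twist":0},{"gripper":48,"travel":[0.035,0,0],"twist":0},{"gripper":48,"travel":[0.035,0,0],"twist":0}]'
python3 -m handwheel '[{"gripper":48,"travel":[0.035,0,0],"twist":0},{"gripper":48,"travel":[0,0,0],"twist":0}]'
python3 - <<'E'
from h import *
tcp();f=env.grab_frame("scene");g=env.grab_frame("side")
S=[(300+x*.75,130+y*.75) for x,y in((263,203),(299,205),(357,215),(350,268),(262,235))]
D=[(90+x*.75,190+y*.75) for x,y in((77,85),(114,104),(44,124),(27,143),(62,145),(110,147))]
for s in S:
    for d in D:
        o1,a=ray(f,s);o2,b=ray(g,d)
        t=np.linalg.lstsq(np.c_[a,-b],o2-o1,rcond=None)[0];p,q=o1+a*t[0],o2+b*t[1];e=np.linalg.norm(p-q);m=(p+q)/2
        if e<8 and 100<m[2]<240: print(np.round(s),np.round(d),round(e,1),m.round(),"rest",((m-RO)@RX).round(),((m-RO)@RY).round())
E
```

```text
time_s: 11.52
ee_pos: [610.5, 216.3, 382.4]
ee_rot: [-179.8, 0.1, 74.8]
force: [-0.6, -0.3, -0.5]
gripper_width: 43.9
time_s: 11.68
ee_pos: [620.3, 254.1, 381.5]
ee_rot: [-179.8, -0.1, 75.1]
force: [-0.7, -0.2, -0.6]
gripper_width: 43.9
t 11.68 rest frame x,y 119.8 -20.9 tip z 190.5 rot [-1.798e+02 -1.000e-01  7.510e+01] F [-0.7 -0.2 -0.6] w 43.9
[497. 282.] [176. 268.] 0.9 [694. 328. 213.] rest 211.0 -73.0
[524. 284.] [172. 300.] 3.0 [676. 369. 194.] rest 245.0 -45.0
[568. 291.] [136. 299.] 0.0 [698. 409. 225.] rest 289.0 -55.0
[562. 331.] [110. 297.] 0.5 [746. 404. 210.] rest 298.0 -103.0
[496. 306.] [148. 254.] 2.4 [738. 324. 225.] rest 219.0 -116.0
[496. 306.] [172. 300.] 4.8 [700. 342. 164.] rest 225.0 -74.0
```

Nearest brush tip is at rest-frame x=211; the gripper body reaches about 158, so it is clear. Descend behind the panel and push back.

```bash
python3 -m handwheel '[{"gripper":48,"travel":[0,0,0.03],"twist":0},{"gripper":48,"travel":[0,0,0.03],"twist":0},{"gripper":48,"travel":[0,0,0.025],"twist":0},{"gripper":48,"travel":[0,0,0.008],"twist":0},{"gripper":48,"travel":[0,0,0],"twist":0}]'
python3 -m handwheel '[{"gripper":48,"travel":[-0.008,0,0],"twist":0},{"gripper":48,"travel":[-0.006,0,0],"twist":0},{"gripper":48,"travel":[-0.005,0,0],"twist":0},{"gripper":48,"travel":[-0.005,0,0],"twist":0},{"gripper":48,"travel":[-0.005,0,0],"twist":0}]'
python3 -m handwheel '[{"gripper":48,"travel":[-0.005,0,0],"twist":0},{"gripper":48,"travel":[-0.005,0,0],"twist":0},{"gripper":48,"travel":[-0.005,0,0],"twist":0},{"gripper":48,"travel":[-0.005,0,0],"twist":0},{"gripper":48,"travel":[-0.005,0,0],"twist":0}]'
python3 - <<'E'
from h import *
tcp()
ims=[]
for n,(x,y) in(("scene",(270,110)),("side",(160,160))):
    f=env.grab_frame(n);ims.append(cv2.resize(f["frame"][y:y+210,x:x+240,::-1],(400,350),interpolation=cv2.INTER_CUBIC))
cv2.imwrite("pics/r4.png",np.hstack(ims))
E
```

```text
time_s: 12.2
ee_pos: [618.8, 247.2, 288.5]
ee_rot: [-179.7, 0.3, 74.7]
force: [-0.5, -0.5, -0.1]
gripper_width: 43.7
time_s: 12.62
ee_pos: [612.0, 220.0, 293.1]
ee_rot: [179.9, -0.1, 74.8]
force: [0.4, -0.8, 0.3]
gripper_width: 43.7
time_s: 13.03
ee_pos: [605.3, 196.1, 291.7]
ee_rot: [-180.0, 0.0, 74.8]
force: [0.3, 0.5, 0.1]
gripper_width: 43.6
t 13.03 rest frame x,y 60.0 -21.6 tip z 100.7 rot [-180.     0.    74.8] F [0.3 0.5 0.1] w 43.6
```

View pics/r4.png

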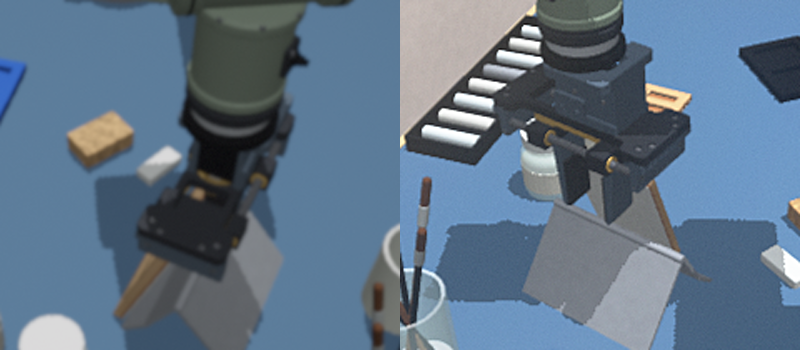

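The panel is being tipped up, with its white side against the fingers and its frame edge at about (660,215) in the side half. I keep pushing.

```bash
python3 -m handwheel '[{"gripper":48,"travel":[-0.005,0,0],"twist":0},{"gripper":48,"travel":[-0.005,0,0],"twist":0},{"gripper":48,"travel":[-0.005,0,0],"twist":0},{"gripper":48,"travel":[-0.005,0,0],"twist":0},{"gripper":48,"travel":[-0.005,0,0],"twist":0}]'
python3 -m handwheel '[{"gripper":48,"travel":[-0.005,0,0],"twist":0},{"gripper":48,"travel":[-0.005,0,0],"twist":0},{"gripper":48,"travel":[-0.005,0,0],"twist":0},{"gripper":48,"travel":[-0.005,0,0],"twist":0},{"gripper":48,"travel":[-0.005,0,0],"twist":0}]'
python3 -m handwheel '[{"gripper":48,"travel":[-0.005,0,0],"twist":0},{"gripper":48,"travel":[-0.005,0,0],"twist":0},{"gripper":48,"travel":[-0.005,0,0],"twist":0},{"gripper":48,"travel":[0,0,0],"twist":0},{"gripper":48,"travel":[0,0,0],"twist":0}]'
python3 -m handwheel '[{"gripper":48,"travel":[0.02,0,-0.03],"twist":0},{"gripper":48,"travel":[0,0,-0.035],"twist":0},{"gripper":48,"travel":[0,0,-0.035],"twist":0},{"gripper":48,"travel":[0,0,0],"twist":0},{"gripper":48,"travel":[0,0,0],"twist":0}]'
python3 - <<'E'
from h import *
tcp()
ims=[]
for n,(x,y) in(("scene",(200,110)),("side",(160,160))):
    f=env.grab_frame(n);ims.append(cv2.resize(f["frame"][y:y+263,x:x+300,::-1],(400,350),interpolation=cv2.INTER_CUBIC))
cv2.imwrite("pics/r5.png",np.hstack(ims))
E
```

```text
time_s: 13.55
ee_pos: [598.7, 171.9, 291.7]
ee_rot: [-180.0, 0.0, 74.8]
force: [0.0, 0.7, -0.3]
gripper_width: 43.7
time_s: 13.97
ee_pos: [592.2, 147.8, 291.8]
ee_rot: [180.0, -0.0, 74.8]
force: [0.2, 0.4, -0.5]
gripper_width: 43.6
time_s: 14.38
ee_pos: [588.4, 133.5, 291.8]
ee_rot: [180.0, -0.0, 74.8]
force: [0.1, 1.4, -0.7]
gripper_width: 43.9
time_s: 14.8
ee_pos: [594.0, 153.6, 394.3]
ee_rot: [179.7, -0.2, 74.8]
force: [-0.2, 0.4, -0.9]
gripper_width: 43.8
t 14.8 rest frame x,y 15.9 -21.8 tip z 203.3 rot [179.7  -0.2  74.8] F [-0.2  0.4 -0.9] w 43.8
```

View pics/r5.png

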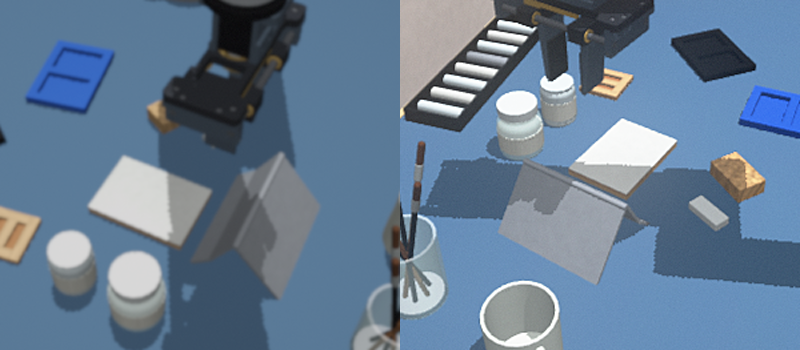

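The panel lies white face up in front of the rest, around (150,200) in the scene half. Final check that it is flat, clear of the rest, and the others haven't moved.

```bash
sed -i 's/q=\[550,50,78.\]/q=[560,60,75.]/' look.py; python3 look.py
python3 - <<'E'
from h import *
for c in("scene","side"):
    f=env.grab_frame(c)
    for t in list(Z)[7:]:
        r=env.pinpoint(c,t)
        if r: print(c,t,np.round(r[0]["uv"]),onz(f,r[0]["uv"],0).round()[:2])
E
```

```text
t 14.9 rest frame x,y 15.4 -21.3 tip z 199.9 rot [-179.9    0.    74.8] F [-0.6  0.  -0.8] w 43.8
panel [566.7  52.5  74.9] 0.046 rest frame -88.7 -22.0 0.1
panel [565.2  51.9  76.3] 0.025 rest frame -89.7 -20.7 1.5
panel [567.3  51.2  76.1] 0.061 rest frame -89.8 -23.0 1.3
scene paint_jar [305. 339.] [721.  74.]
scene paint_tin [252. 319.] [702. -23.]
scene eraser [204. 286.] [ 657. -127.]
scene sponge_block [331. 197.] [398.  51.]
scene small_panel [204. 289.] [ 663. -126.]
scene brush_jar [484. 373.] [718. 364.]
scene mug [507. 288.] [550. 403.]
side paint_jar [250. 268.] [729.  68.]
side paint_tin [279. 247.] [702. -15.]
side eraser [391. 322.] [421. 127.]
side sponge_block [410. 299.] [402.  57.]
side small_panel [314. 224.] [ 660. -123.]
side brush_jar [174. 383.] [720. 368.]
side mug [257. 431.] [557. 403.]
```

```bash
python3 -c "from h import *;print(env.job_done());tcp()"
```

```text
the job is handed in; nothing more can be done
None
the job is handed in; nothing more can be done
```

The large panel is turned over. It lies flat, white face up, about 20 mm in front of the rest's foot. I handed the job in at about 15 s of the 72 s allowed.

**How it went:** I pushed the far short edge with both fingertips. That first turned the panel about 14° square to the rest, then slid it up the slope until it leaned on the ridge. I then went over the rest and pushed the top edge from behind until the panel tipped over. The wrist-force readings stayed under about 2 N throughout.

**Last checks:**
- **Panel:** it sits square to the rest to within 1–2°, its centre 89 mm in front of the foot and about 22 mm off the rest's centre line. In both camera views it looks flat.
- **Other objects:** the paint jar, paint tin, cork block, small panel, brush jar and mug were found where they started, within about 10 mm of measuring scatter.
- **One disagreement:** for the eraser, the scene camera's network pointed at the small panel instead, which is a false find. The side camera puts the eraser at (421, 127) mm, against (424, 120) at the start, and it looks unmoved in the last picture.
- **Gripper:** its fingertips were about 200 mm above the table, touching nothing.

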